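# Check the cheese, then snap the thermometer into its cap

## Task

Lift the pen-shaped thermometer out of its wooden block and hold it steady for two seconds with its nose pointing straight at the middle of the top of the cheese from about 5 cm away, without touching the cheese. Then press its nose straight down into the snap cap on the round stand, past the click, until its shoulder sits flush on the cap's rim. Finish still gripping the thermometer and pressing it firmly down in the cap with about 10 N (do not let go, and do not ram it), and leave everything else where it stands.

Things in the scene. Friction and masses are not known exactly. Their poses are not given: they have to be found in the camera images.
- thermo_grip (a point): Pen-shaped thermometer, 125 mm long, about 80 g, round, standing nose down in the wooden block. This point: on its axis, middle of the grip, 87 mm from the nose tip. The white grip, 24 mm across, runs from 61 to 125 mm above the nose tip; below it a guard disc, 44 mm across, 56 to 61 mm: fingertips set just above it can push on it without slipping. Yaw does not matter.
- thermo_nose (a point): The thermometer's nose tip, on its axis, 6 mm above the table while in the block; z runs from nose to grip; it looks along -z. Grey nose, 0 to 26 mm: tip 9 mm across, widest 18 mm at 7 to 8.5 mm, neck 11 mm from 12 to 26 mm. At 26 mm a flat shoulder: the white lower barrel, 30 mm across, 26 to 56 mm.
- thermo: The whole thermometer, origin at the nose tip, z along it from nose to grip.
- block_mouth (a point): Centre of the mouth of the 34 mm wide through hole in the top of the wooden block (66 x 66 x 62 mm, fixed), 62 mm above the table. The guard disc of the thermometer rests on the block's top; lift it at least 60 mm to draw it clear.
- cap: Snap cap, a grey upright cup 42 mm across, open at the top, on a round steel foot 80 mm across; all fixed to the table. Origin on the table under its axis, z up; rim 50 mm above the table.
- cap_mouth (a point): Centre of the snap cap's mouth at its rim, 50 mm above the table; 25 mm across for 4 mm, then 22 mm. Sprung beads inside: push straight down through them. With the nose tip about 11 mm below the rim resistance begins, peaks at about 5 to 11 N near 15 mm and drops at 16 to 20 mm, the beads even pulling it in; then push on until the shoulder lands on the rim, a rigid stop: home, tip 26 mm below.
- cheese_top (a point): Centre of the flat top of the block of cheese (73 x 83 x 43 mm), 55 mm above the table.
- cheese: The loose block of cheese, origin at the centre of its underside, z up; it lies on the round stone board.
- plate: Round flat stone serving board under the cheese, 156 mm across, 12 mm thick, fixed.
- tumbler: Bystander: clear glass tumbler, 81 mm across, 92 mm high; origin at the centre of its underside.
- tin: Bystander: food tin lying flat on its base, 76 mm across, 58 mm high; origin at the centre of its underside.
- tape: Bystander: roll of masking tape lying flat, 104 mm across, 25 mm high; origin at the centre of its underside.
- cup: Bystander: small cup with a handle, 51 mm high; origin at the centre of its underside.
Not all that is in view belongs to the job. Leave any pink look-alike of the thermo alone.

How it is judged:
On the way:
1. the held thermometer points at the middle of the cheese's top (within 15 mm, nose 20 to 90 mm away) and is steady for 1 s (x of cheese_top in the frame of thermo_nose between -0.015 and 0.015 m and y of cheese_top in the frame of thermo_nose between -0.015 and 0.015 m and z of cheese_top in the frame of thermo_nose between -0.09 and -0.02 m and linear speed of thermo below 0.02 m/s and angular speed of thermo below 0.2 rad/s and contact force between the fingers and thermo above 1 N), for 1 s.
At the end, for the whole second after the job is handed in: The program ends holding: the nose is in the snap cap past the click with the shoulder on the rim (within 2.5 mm), on the cap's axis within 4 mm and 7 degrees, the fingers still grip the thermometer (over 2 N) and it is pressed on the cap with more than 4 N through the last second (z of thermo_nose in the frame of cap below 0.0265 m and horizontal distance between thermo_nose and cap_mouth below 0.004 m and angle between the z axis of thermo and the z axis of cap, either way round below 0.12 rad and contact force between the fingers and thermo above 2 N and contact force between thermo and cap above 4 N); the arm keeps its last pose, push and grip.
It fails at once if the cheese is touched by the thermometer or the arm, or is shifted by more than 15 mm (contact force between any of thermo, the arm, the fingers and cheese above 0.3 N or distance of cheese_top from where it was at the start of the episode above 0.015 m).
It fails at once if the thermometer is rammed into the cap with more than 60 N (contact force between thermo and cap above 60 N).
It fails at once if one of the other things is shifted by more than 30 mm (distance of any of tumbler, tin, tape, cup from where it was at the start of the episode above 0.03 m).
It also fails if it takes over 61 s, if anything falls off the work surface, if the arm or the gripper's body presses on something with over 40 N, if the wrist force passes 120 N, or if a joint passes its speed limit or range.

## Robot

A 6-joint arm with a two-finger parallel gripper is mounted at the origin on a cart in front of the work surface, level with it; the furniture and walls round the work are solid. World frame = base frame: x ahead of the robot, y to its left, z up, the work surface at z = 0. Lengths are in m, angles in rad, forces in N, time in s.
With the tool pointing down it reaches from about 0.35 to 0.775 m from the base axis. Payload 7.3 kg.
Tool frame: the origin (TCP) lies midway between the tips of the shut fingers; the grasp point (between the pads) lies 19 mm behind it; z points along the fingers, y is the direction in which the jaws open and shut (so a half turn about z gives the same grasp; the last joint's range is limited). The gripper opens to 92 mm and grips with 3 to 60 N. Pads are 19 mm wide; open, the fingers measure 130 mm over their backs; the gripper's body (75 mm by 190 mm) begins 47 mm behind the grasp point.
Start: joints at [-1.408, 0.342, 1.524, -0, 1.275, -0.146], TCP at [0.16, -0.5, 0.227] pointing down, gripper open.
Joint ranges: [-2.53, 2.53], [-0.77, 2.02], [0.04, 2.7], [-1, 4.14], [0.28, 2.66], [-3.11, 3.11]. Speed limits (rad/s): [2.57, 2.57, 3.14, 3.14, 3.14, 3.14].

## Interface

Orientations are given as [roll, pitch, yaw] about the fixed x, y, z axes, in that order (R = Rz(yaw) Ry(pitch) Rx(roll)).
In Python, from cell import robot gives the robot as it stands.
- The arm moves only by the tool step_arm, never from a script. Its argument "moves" is a list that holds one entry, the list of rows, each a list of 4 numbers: the shift along the tool's x, y, z in m, then the turn about the tool's z in rad. In form: [[[dx, dy, dz, roll], ...]]. A call has 1 to 8 rows; each row shifts and turns the commanded pose from where the row before left it, along the tool's axes as they then stand; what a row does not reach is not made up. A row lasts 1/12 s, in which the tool goes at most 41.7 mm and 7.16 degrees, less where a joint would pass 70% of its speed; a pose out of reach is approached as far as the arm can. A call with a gripper value outside its range is refused whole. "hand" is the opening, from 0 (shut) to 1 (fully open), set as the call begins (left out, the last holds). The fingers move at their own pace and stop on an object; "force" is the grip in N (left out, the last holds). Time passes only in rows, so rows that do not move let the fingers close. It gives the time, the measured TCP pose, the force and the opening at its end, in the units of the state.
- robot.observe(): the state, without advancing time (a new reading comes with each control period).
- robot.read_camera(name): name is "scene" or "top" or "wrist"; returns a dict with "frame" (420x560x3 uint8, red, green, blue), "fovy" (degrees; the focal length in pixels is half the picture's height over the tangent of half this angle, whatever the lens; pixels are square), "cx", "cy" (the principal point, pixels), "R" (3x3) and "t" (3): a world point X has camera coordinates R X + t. Camera axes: x right, y down, z forward; pixel columns grow to the right and rows downward; lengths in m; the calibration is good to about 2 mm. The wrist camera is an equidistant fisheye: a pixel r from the principal point sees the ray r / f radians off the axis. A picture is of the moment at which its call begins. There is no depth.
- robot.hand_in(): hands the job in, once; it reports no verdict.
The state is a dict: "time": time; "qpos": joint angles; "qvel": joint speeds; "joint_efforts": joint torques, N m; "tool_pos": TCP position; "tool_rot": TCP orientation; "contact_force": force on the tool from outside, world axes, zero at the start; "torque": the same for the moment, N m; "opening": finger opening in m.
Only numpy, scipy, OpenCV 4.12 (cv2) and the standard library are available. Lean on these libraries where they do the work, as an engineer would, in place of code of your own. Each camera call takes 0.05 s, during which the arm holds its last target.

## Working session

There is one attempt and no reset: what is moved stays moved. The work goes in short steps, Python scripts to look and compute and a tool call to move; the robot and the scene stay as the last step left them, time stands still between calls to the robot, and variables do not carry over. Pictures are saved under pics/ and viewed, and the job is handed in when it is done.

Besides the shell and the picture viewer there is one more tool, called after "Call:" in YAML: its name, and indented under it one key for each argument. step_arm: Moves the arm, as the interface text tells. Its arguments: {"type":"object","properties":{"moves":{"type":"array","items":{"type":"array","items":{"type":"array","items":{"type":"number"}}}},"hand":{"type":"number"},"force":{"type":"number"}},"required":["moves"]}

```bash
ls; mkdir -p pics; python3 - <<'E'
from cell import robot
import cv2
s=robot.observe();print(s)
for n in("scene","top","wrist"):
    c=robot.read_camera(n);cv2.imwrite(f"pics/{n}0.png",c["frame"][:,:,::-1])
    print(n,c["fovy"],c["cx"],c["cy"],c["R"],c["t"])
E
```

```text
pics
{'time': 0.0, 'qpos': array([-1.40801706e+00,  3.42757498e-01,  1.52498298e+00, -3.42549588e-05,
        1.27539179e+00, -1.46051129e-01]), 'qvel': array([ 0.00160476, -0.00065981, -0.00055602, -0.00059902,  0.00112609,
       -0.00086573]), 'joint_efforts': array([ 1.23204492e-03, -4.31236696e+01, -2.44217420e+01,  7.18587474e-02,
        5.58153796e-02, -1.36976014e-04]), 'tool_pos': array([ 0.15949247, -0.49977685,  0.22603879]), 'tool_rot': array([-3.14006467e+00, -1.91656422e-04,  3.08840244e-01]), 'contact_force': array([-0.08380902,  0.24182793,  0.62460978]), 'torque': array([ 0.06063446,  0.02913842, -0.00505823]), 'opening': 0.09184608034403711}
scene 42.02488189272564 280.8556266846046 202.5625955582345 [[-0.61252419 -0.79030459  0.01525688]
 [-0.58422143  0.43962969 -0.68221042]
 [ 0.53244665 -0.42678378 -0.7309967 ]] [0.30611849 0.40482881 1.22072742]
top 56.211220694570656 277.1742003680582 212.87217836517397 [[ 0.02375603 -0.99971727 -0.00101683]
 [-0.99592232 -0.02357729 -0.08707954]
 [ 0.08703095  0.00308135 -0.99620084]] [-0.05088462  0.55774809  0.96728774]
wrist 65.70646984690485 279.81426633986433 209.8604028245136 [[ 3.03266516e-01 -9.52905742e-01  2.57327184e-04]
 [-9.08744128e-01 -2.89130608e-01  3.00977744e-01]
 [-2.86729019e-01 -9.15103164e-02 -9.53631130e-01]] [-0.52552428 -0.03697575  0.38994401]
```

View pics/scene0.png

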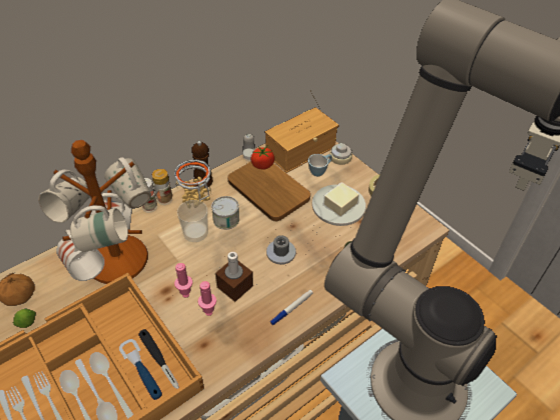

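View pics/top0.png

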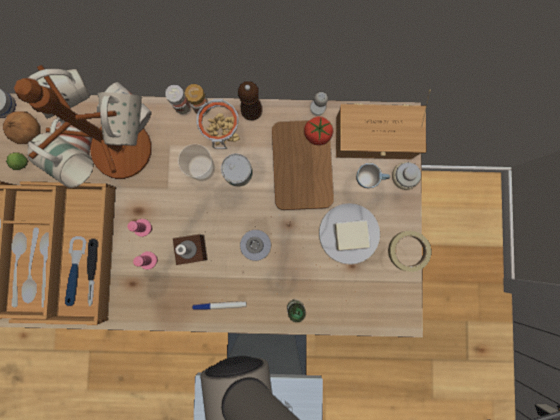

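View pics/wrist0.png

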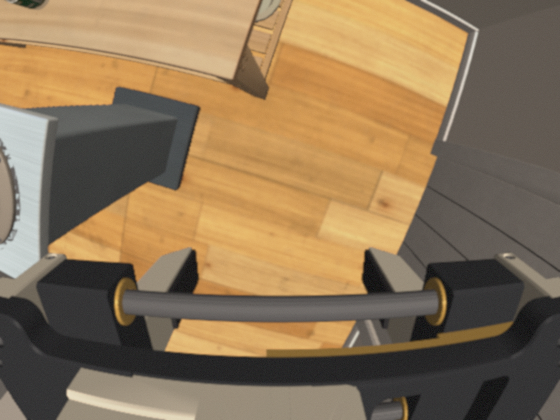

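The top view shows the white thermometer in the block at about (182,249), the cap on its foot at (256,245) and the cheese at (352,236). The pink look-alikes are at (140,228) and (146,261). I'll zoom in to measure.

```bash
cat > h.py <<'E'
import numpy as np,cv2
from cell import robot
def K(c):
    f=c["frame"].shape[0]/2/np.tan(np.radians(c["fovy"])/2);return f
def ray(c,u,v,fish=False):
    f=K(c);x=(u-c["cx"]);y=(v-c["cy"])
    if fish:
        r=np.hypot(x,y);th=r/f;d=np.array([x/r*np.sin(th),y/r*np.sin(th),np.cos(th)]) if r>0 else np.array([0,0,1.])
    else: d=np.array([x/f,y/f,1])
    R=np.array(c["R"]);return -R.T@np.array(c["t"]),R.T@d
def plane(c,u,v,z,fish=False):
    o,d=ray(c,u,v,fish);return o+d*(z-o[2])/d[2]
def proj(c,X,fish=False):
    p=np.array(c["R"])@np.array(X)+c["t"];f=K(c)
    if fish:
        r=np.hypot(p[0],p[1]);th=np.arctan2(r,p[2]);return c["cx"]+f*th*p[0]/r,c["cy"]+f*th*p[1]/r
    return c["cx"]+f*p[0]/p[2],c["cy"]+f*p[1]/p[2]
E
python3 - <<'E'
from h import *
a=robot.read_camera("top")["frame"][:,:,::-1];b=robot.read_camera("scene")["frame"][:,:,::-1]
def z(im,x,y,w,h,s):return cv2.resize(im[y:y+h,x:x+w],None,fx=s,fy=s,interpolation=cv2.INTER_CUBIC)
cv2.imwrite("pics/topz.png",np.vstack([z(a,160,220,130,50,6),z(a,310,200,130,50,6)[:, :]]))
cv2.imwrite("pics/scz.png",np.hstack([z(b,205,220,100,90,4),z(b,300,160,100,90,4)]))
E
```

```text
(no output)
```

View pics/topz.png

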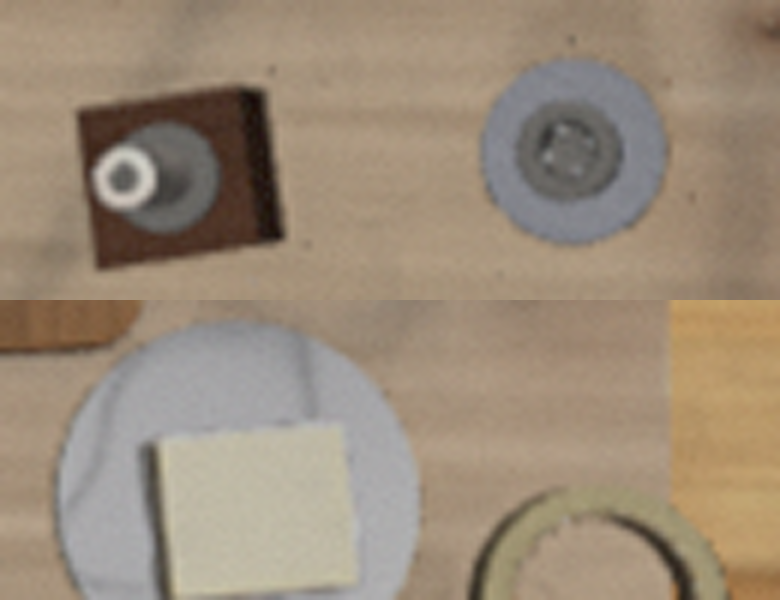

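View pics/scz.png

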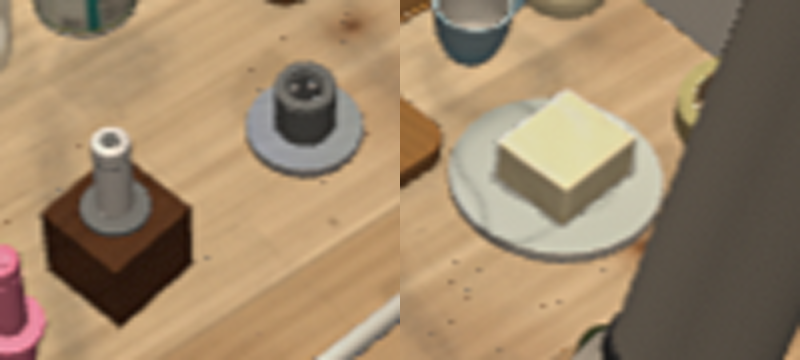

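```bash
python3 - <<'E'
from h import *
t=robot.read_camera("top");s=robot.read_camera("scene")
def uz(x,y,x0,y0,k):return (x+.5)/k-.5+x0,(y+.5)/k-.5+y0
T=lambda x,y,z:plane(t,*uz(x,y,160,220,6),z).round(4)
C=lambda x,y,z:plane(t,*uz(x,y-300,310,200,6),z).round(4)
S=lambda x,y,z:plane(s,*uz(x,y,205,220,4),z).round(4)
S2=lambda x,y,z:plane(s,*uz(x-400,y,300,160,4),z).round(4)
print("grip top",T(124,178,.131),S(110,139,.131))
print("guard",T(164.5,178,.067),S(115,206,.067))
print("cap rim",T(569,151,.05),S(304,87,.05))
print("foot",T(574,151,.006))
cor=[C(*p,.055) for p in((160,440),(343,422),(358,582),(175,598))];print("cheese",np.mean(cor,0),cor)
cor=[S2(*p,.055) for p in((568,91),(635,146),(566,194),(497,146))];print("cheese",np.mean(cor,0),cor)
# masks
h=cv2.cvtColor(t["frame"],cv2.COLOR_RGB2HSV)
E
```

```text
grip top [0.4629 0.1764 0.131 ] [0.463  0.1771 0.131 ]
guard [0.4626 0.176  0.067 ] [0.4612 0.1786 0.067 ]
cap rim [0.4772 0.0159 0.05  ] [0.476  0.0201 0.05  ]
foot [0.4775 0.0164 0.006 ]
cheese [ 0.5074 -0.2227  0.055 ] [array([ 0.535 , -0.1823,  0.055 ]), array([ 0.544 , -0.2566,  0.055 ]), array([ 0.4794, -0.2629,  0.055 ]), array([ 0.4712, -0.189 ,  0.055 ])]
cheese [ 0.500825 -0.2149    0.055   ] [array([ 0.5393, -0.2511,  0.055 ]), array([ 0.4701, -0.252 ,  0.055 ]), array([ 0.4653, -0.1823,  0.055 ]), array([ 0.5286, -0.1742,  0.055 ])]
```

```bash
cat >> h.py <<'E'
from scipy.spatial.transform import Rotation as Ro
def st():
    s=robot.observe();R=Ro.from_euler("xyz",s["tool_rot"]).as_matrix();return s,np.array(s["tool_pos"]),R
def togo(X):
    s,p,R=st();print("t",round(s["time"],2),"tcp",p.round(4),"rot",s["tool_rot"].round(4),"shift in tool",(R.T@(np.array(X)-p)).round(4))
E
python3 - <<'E'
from h import *
t=robot.read_camera("top");s=robot.read_camera("scene");w=robot.read_camera("wrist")
_,p,R=st()
print("cam in tool",R.T@(-np.array(w["R"]).T@w["t"]-p), "R",(np.array(w["R"])@R).round(3))
h=cv2.cvtColor(t["frame"],cv2.COLOR_RGB2HSV)
for n,c,(x0,y0,x1,y1) in(("top",t,(315,200,390,265)),("scene",s,(310,170,375,230))):
    im=c["frame"][y0:y1,x0:x1].astype(int)
    m=((im[...,0]-im[...,2]>25)&(im[...,0]>150)).astype(np.uint8)
    k,l,stt,_=cv2.connectedComponentsWithStats(m);i=1+np.argmax(stt[1:,4]);m=(l==i).astype(np.uint8)
    cn=max(cv2.findContours(m,0,2)[0],key=cv2.contourArea)
    r=cv2.minAreaRect(cn);print(n,r,m.sum())
    b=cv2.boxPoints(r)+[x0,y0]
    if n=="top":
        q=np.array([plane(c,*x,.055) for x in b]);print(q.round(4),q.mean(0),np.linalg.norm(q[1]-q[0]),np.linalg.norm(q[2]-q[1]))
    M=cv2.moments(m,True);print("cent",plane(c,M["m10"]/M["m00"]+x0,M["m01"]/M["m00"]+y0,.055))
    z=cv2.resize(c["frame"][y0:y1,x0:x1,::-1],None,fx=6,fy=6);z[cv2.resize(m,None,fx=6,fy=6,interpolation=0)>0,2]=255
    cv2.imwrite(f"pics/ch_{n}.png",z)
togo([.44,-.22,.3])
E
```

```text
cam in tool [ 0.08171178  0.0006196  -0.15696188] R [[-0.001  1.    -0.002]
 [-0.954 -0.001 -0.301]
 [-0.301  0.001  0.954]]
top ((55.5, 32.0), (64.0, 37.0), 90.0) 899
[[ 0.5921 -0.2203  0.055 ]
 [ 0.5942 -0.3109  0.055 ]
 [ 0.4386 -0.3107  0.055 ]
 [ 0.4365 -0.2214  0.055 ]] [ 0.51534677 -0.26580114  0.055     ] 0.09062399136373091 0.15566243245669448
cent [ 0.5255696  -0.28906456  0.055     ]
scene ((31.999996185302734, 29.499996185302734), (63.99999237060547, 58.99999237060547), -0.0) 2140
cent [ 0.51072952 -0.22121132  0.055     ]
t 0.5 tcp [ 0.1596 -0.5002  0.2267] rot [3.1416 0.     0.3088] shift in tool [ 0.3523 -0.1817 -0.0733]
```

Call:
step_arm:
  moves:
    - [[0,0,-0.01,-0.12],[0,0,-0.01,-0.12],[0,0,-0.01,-0.12],[0,0,-0.01,-0.12],[0,0,-0.01,-0.12],[0,0,-0.01,-0.12],[0,0,-0.01,-0.12],[0,0,-0.01,-0.12]]
  hand: 1
  force: 25

```text
time: 1.17
tool_pos: [0.1596, -0.5001, 0.3073]
tool_rot: [3.142, 0.0, 1.275]
contact_force: [0.3, 1.7, 0.5]
opening: 0.0914
```

Call:
step_arm:
  moves:
    - [[0,0,0,-0.1],[0,0,0,-0.1],[0,0,0,-0.096],[0,0.035,0,0],[0.03,0.035,0,0],[0.03,0.035,0,0],[0.03,0.035,0,0],[0.03,0.035,0,0]]

```text
time: 1.83
tool_pos: [0.3228, -0.3913, 0.3067]
tool_rot: [3.142, 0.0, 1.564]
contact_force: [-0.2, -0.7, -0.0]
opening: 0.0919
```

Call:
step_arm:
  moves:
    - [[0.03,0.035,0,0],[0.03,0.035,0,0],[0.03,0.035,0,0],[0.03,0.01,0,0],[0,0,0,0],[0,0,0,0],[0,0,0,0]]

```text
time: 2.42
tool_pos: [0.4272, -0.2824, 0.3068]
tool_rot: [-3.142, 0.001, 1.565]
contact_force: [0.0, -0.1, -0.1]
opening: 0.0916
```

```bash
python3 - <<'E'
from h import *
w=robot.read_camera("wrist");togo([.5,-.22,.3])
im=w["frame"][:,:,::-1];cv2.imwrite("pics/w1.png",im)
E
```

```text
t 2.47 tcp [ 0.4269 -0.2828  0.3068] rot [-3.1415e+00  6.0000e-04  1.5639e+00] shift in tool [0.0633 0.0727 0.0067]
```

View pics/w1.png

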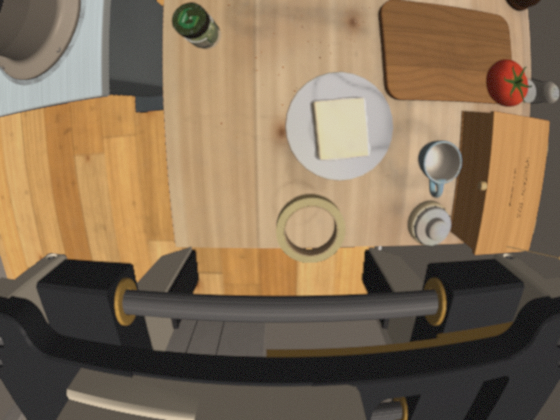

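The wrist view shows the cheese top with corners near (316,100), (366,98), (370,156) and (319,160). I'll measure it and then move on toward the thermometer.

```bash
python3 - <<'E'
from h import *
w=robot.read_camera("wrist")
im=w["frame"].astype(int);x0,y0,x1,y1=300,85,385,175
c=im[y0:y1,x0:x1]
m=((c[...,0]-c[...,2]>28)&(c[...,0]>140)&(c[...,1]>140)).astype(np.uint8)
m=cv2.morphologyEx(m,cv2.MORPH_OPEN,np.ones((3,3)))
k,l,s,_=cv2.connectedComponentsWithStats(m);l=(l==l[42,42]).astype(np.uint8)
cn=max(cv2.findContours(l,0,2)[0],key=cv2.contourArea);r=cv2.minAreaRect(cn);b=cv2.boxPoints(r)+[x0,y0];print(r,b)
q=np.array([plane(w,*x,.055,True) for x in b]);print(q.round(4),q.mean(0),np.linalg.norm(q[1]-q[0]),np.linalg.norm(q[2]-q[1]))
M=cv2.moments(l,True);print(plane(w,M["m10"]/M["m00"]+x0,M["m01"]/M["m00"]+y0,.055,True))
z=cv2.resize(c.astype(np.uint8)[:,:,::-1],None,fx=6,fy=6);z[cv2.resize(l,None,fx=6,fy=6,interpolation=0)>0,2]=255
cv2.imwrite("pics/chw.png",z)
togo([.463,.1,.3068])
E
```

```text
((40.974159240722656, 42.97865295410156), (58.73423385620117, 49.3481330871582), 84.5596694946289) [[313.62696838 101.08314514]
 [362.75281143  96.40449524]
 [368.3213501  154.87416077]
 [319.19550705 159.55281067]]
[[ 0.4695 -0.1905  0.055 ]
 [ 0.5321 -0.1824  0.055 ]
 [ 0.5417 -0.2577  0.055 ]
 [ 0.4772 -0.2647  0.055 ]] [ 0.50514332 -0.22382871  0.055     ] 0.06308864500877934 0.07585525092012245
[ 0.50441204 -0.22370571  0.055     ]
t 2.52 tcp [ 0.4267 -0.2831  0.3067] rot [-3.1415e+00  5.0000e-04  1.5631e+00] shift in tool [ 3.833e-01  3.330e-02 -2.000e-04]
```

View pics/chw.png

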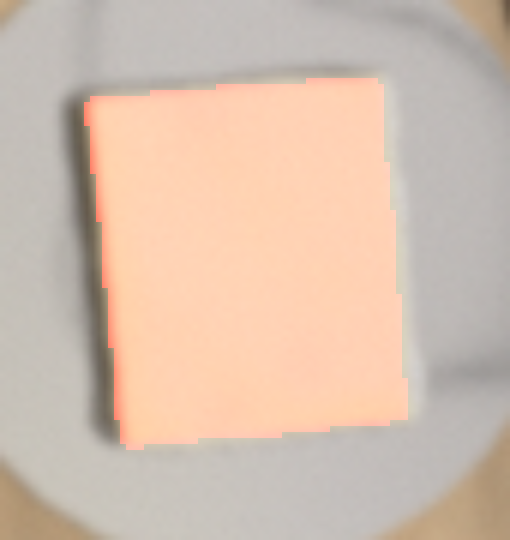

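Call:
step_arm:
  moves:
    - [[0.03,0.005,0,0],[0.035,0.006,0,0],[0.035,0.006,0,0],[0.035,0.006,0,0],[0.035,0.006,0,0],[0.035,0.006,0.02,0],[0.02,0,0.03,0],[0,0,0,0]]

```text
time: 3.18
tool_pos: [0.461, -0.0543, 0.2523]
tool_rot: [-3.133, -0.003, 1.566]
contact_force: [-0.4, 0.1, -1.0]
opening: 0.0917
```

Call:
step_arm:
  moves:
    - [[0,0,0.03,0],[0,0,0,0],[0,0,0,0],[0,0,0,0]]

```text
time: 3.52
tool_pos: [0.4643, -0.0586, 0.228]
tool_rot: [3.14, 0.001, 1.563]
contact_force: [0.4, 0.3, 0.5]
opening: 0.0919
```

```bash
python3 - <<'E'
from h import *
w=robot.read_camera("wrist");togo([.463,.1,.22])
im=w["frame"][:,:,::-1];cv2.imwrite("pics/w2.png",im)
print(proj(w,[.477,.018,.05],True),proj(w,[.4629,.1765,.131],True))
E
```

```text
t 3.57 tcp [ 0.4645 -0.0585  0.2283] rot [3.1394e+00 8.0000e-04 1.5631e+00] shift in tool [ 0.1585 -0.0027  0.0081]
(np.float64(291.34255876158954), np.float64(114.22724546194053)) (np.float64(275.2833566118888), np.float64(-67.31661143671087))
```

View pics/w2.png

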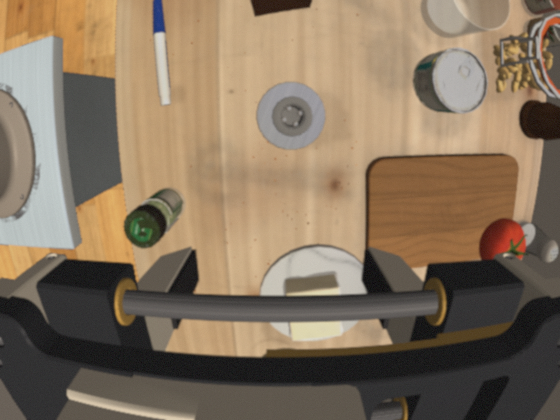

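The wrist view shows the cap rim at about (292,116) and its foot at (291,115), close to the predicted (291,114). I'll fit both more exactly.

```bash
python3 - <<'E'
from h import *
w=robot.read_camera("wrist")
c=w["frame"][75:155,250:335,::-1]
cv2.imwrite("pics/capz.png",cv2.resize(c,None,fx=8,fy=8,interpolation=cv2.INTER_CUBIC)[:600])
togo([.463,.115,.228])
E
```

```text
t 3.62 tcp [ 0.4645 -0.0583  0.2282] rot [3.1391e+00 9.0000e-04 1.5633e+00] shift in tool [ 1.733e-01 -2.800e-03  1.000e-04]
```

View pics/capz.png

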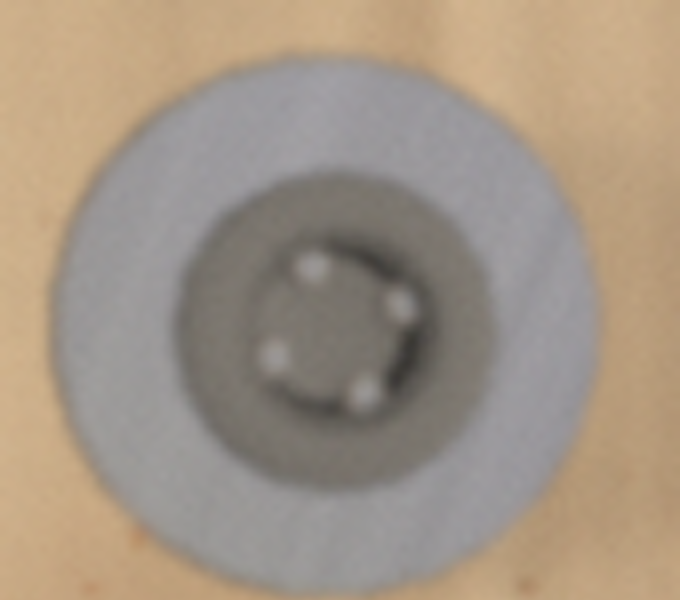

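```bash
python3 - <<'E'
from h import *
w=robot.read_camera("wrist")
print(plane(w,291.7,115.9,.05,True),plane(w,290.5,115.1,.006,True))
for du in(-20,20):print(plane(w,291.7+du,115.9,.05,True))
E
```

```text
[0.47772759 0.01653467 0.05      ] [0.47803426 0.01662806 0.006     ]
[0.4573902  0.01667853 0.05      ]
[0.49816006 0.01663142 0.05      ]
```

Call:
step_arm:
  moves:
    - [[0.03,0,-0.02,0],[0.035,0,0,0],[0.035,0,0,0],[0.035,0,0,0],[0.03,0,0,0],[0,0,0,0],[0,0,0,0],[0,0,0,0]]

```text
time: 4.33
tool_pos: [0.4649, 0.1073, 0.2472]
tool_rot: [3.141, 0.001, 1.565]
contact_force: [0.5, 0.7, 0.1]
opening: 0.0919
```

```bash
python3 - <<'E'
from h import *
w=robot.read_camera("wrist");togo([.463,.1765,.22])
im=w["frame"][:,:,::-1];cv2.imwrite("pics/w3.png",im)
print(proj(w,[.477,.018,.05],True),proj(w,[.4629,.1765,.131],True),proj(w,[.4629,.1765,.067],True))
E
```

```text
t 4.38 tcp [0.4649 0.1069 0.2471] rot [3.1409e+00 5.0000e-04 1.5640e+00] shift in tool [ 0.0696 -0.0024  0.0271]
(np.float64(290.0580843282781), np.float64(255.6871550138288)) (np.float64(276.57146046168646), np.float64(124.15727130797211)) (np.float64(277.13370054933114), np.float64(121.44386809768899))
```

View pics/w3.png

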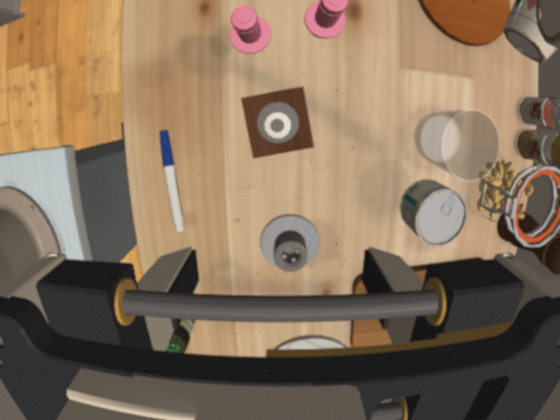

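The thermometer's grip top is at (277,124), matching the prediction. The cap is at (0.4776, 0.0164). Next I move above the thermometer and go down.

Call:
step_arm:
  moves:
    - [[0.03,-0.002,0,0],[0.03,0,0.01,0],[0.0096,0,0.03,0],[0,0,0.03,0],[0,0,0,0],[0,0,0,0],[0,0,0,0]]

```text
time: 4.97
tool_pos: [0.4642, 0.1765, 0.1782]
tool_rot: [3.14, -0.0, 1.563]
contact_force: [-0.6, 0.5, 0.6]
opening: 0.0922
```

```bash
python3 - <<'E'
from h import *
togo([.4628,.1765,.0705])
E
```

```text
t 4.97 tcp [0.4642 0.1765 0.1782] rot [ 3.1397e+00 -1.0000e-04  1.5631e+00] shift in tool [-1.000e-04 -1.600e-03  1.077e-01]
```

Call:
step_arm:
  moves:
    - [[0,-0.0015,0.025,0],[0,0,0.025,0],[0,0,0.025,0],[0,0,0.02,0],[0,0,0.012,0],[0,0,0,0],[0,0,0,0]]

```text
time: 5.55
tool_pos: [0.4629, 0.1771, 0.0711]
tool_rot: [3.14, -0.0, 1.564]
contact_force: [0.1, 0.2, 0.8]
opening: 0.0918
```

```bash
python3 - <<'E'
from h import *
togo([.4628,.1765,.0705])
for n in("wrist","scene"):
    w=robot.read_camera(n);cv2.imwrite(f"pics/g_{n}.png",w["frame"][:,:,::-1])
a=w["frame"][200:320,150:310,::-1];cv2.imwrite("pics/g_scene.png",cv2.resize(a,None,fx=5,fy=5))
E
```

```text
t 5.55 tcp [0.4629 0.1771 0.0711] rot [ 3.1396e+00 -3.0000e-04  1.5638e+00] shift in tool [-0.0006 -0.0001  0.0006]
```

View pics/g_scene.png

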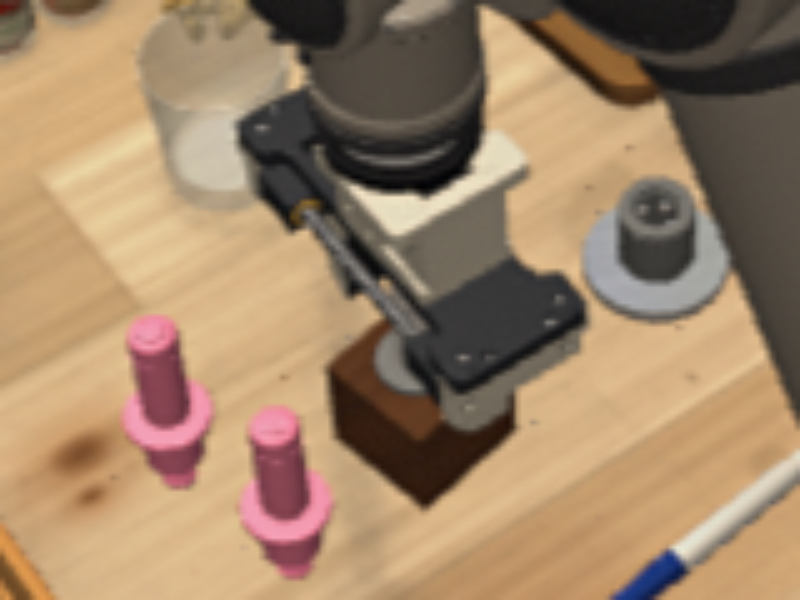

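View pics/g_wrist.png

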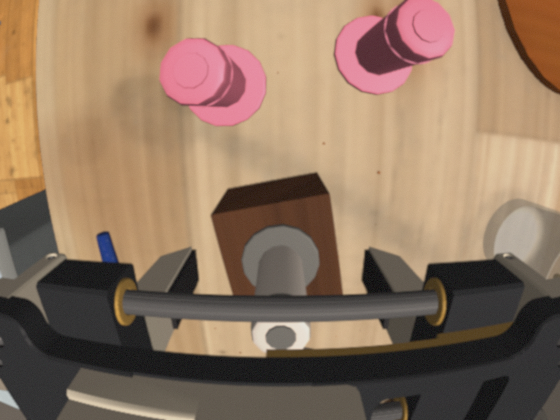

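The fingers straddle the grip just above the guard, with the grip centred at x≈280 in the wrist view. Closing now.

Call:
step_arm:
  moves:
    - [[0,0,0,0],[0,0,0,0],[0,0,0,0],[0,0,0,0],[0,0,0,0],[0,0,0,0],[0,0,0,0],[0,0,0,0]]
  hand: 0
  force: 40

```text
time: 6.32
tool_pos: [0.4616, 0.1774, 0.0696]
tool_rot: [-3.141, 0.0, 1.565]
contact_force: [0.1, -0.2, 0.3]
opening: 0.0434
```

Call:
step_arm:
  moves:
    - [[0,0,0,0],[0,0,-0.01,0],[0,0,-0.015,0],[0,0,-0.02,0],[0,0,-0.02,0],[0,0,-0.02,0],[0,0,-0.02,0],[0,0,-0.015,0]]

```text
time: 6.98
tool_pos: [0.4618, 0.1775, 0.192]
tool_rot: [3.14, -0.0, 1.565]
contact_force: [1.1, -0.1, -0.4]
opening: 0.0231
```

```bash
python3 - <<'E'
from h import *
togo([.5055,-.223,.19])
for n in("wrist","scene"):
    w=robot.read_camera(n);cv2.imwrite(f"pics/l_{n}.png",w["frame"][:,:,::-1])
a=w["frame"][180:300,150:310,::-1];cv2.imwrite("pics/l_scene.png",cv2.resize(a,None,fx=5,fy=5))
print(robot.observe()["opening"])
E
```

```text
t 6.98 tcp [0.4618 0.1775 0.192 ] rot [ 3.1398e+00 -4.0000e-04  1.5648e+00] shift in tool [-0.4002  0.0461  0.002 ]
0.02323525157061444
```

View pics/l_scene.png

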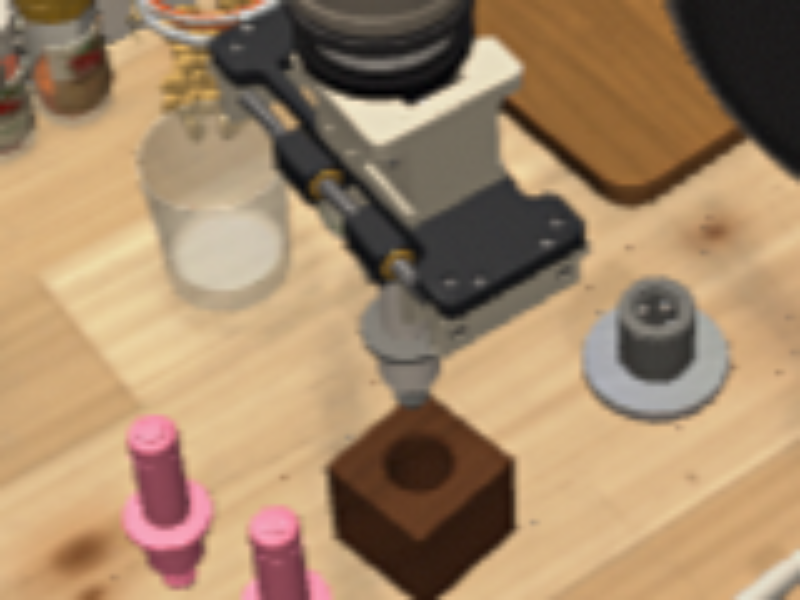

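View pics/l_wrist.png

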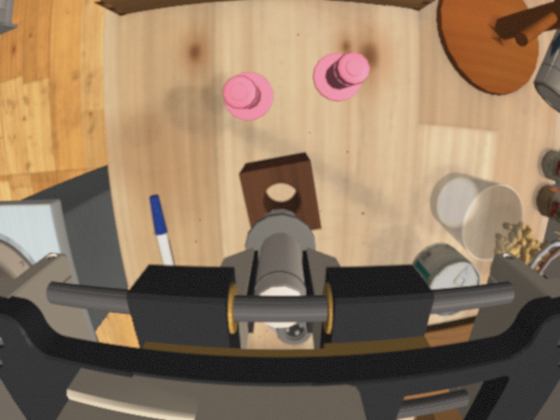

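The thermometer is out of the block and held. The fingers may have closed late, so I'll check how far the guard sits below the fingertips.

```bash
python3 - <<'E'
from h import *
togo([.5055,-.223,.19])
c=robot.read_camera("scene");w=robot.read_camera("wrist")
_,p,R=st()
for d in(.0636,.07,.08,.09):
    f=lambda X:tuple(np.round((np.array(proj(c,X))-[149.5,179.5])*5-.5,0))
    g=lambda X:np.round(proj(w,X,True),1)
    b=p-[0,0,d]
    print(d,"nose",f(b),"shoulder",f(b+[0,0,.026]),"guardbot",f(b+[0,0,.058]),"top",f(b+[0,0,.125]),"wrist guard far edge",g(b+[0,.022,.061]),g(b+[0,0.015,.026]), "gL/R",g(b+[.022,0,.06]),g(b+[-.022,0,.06]))
E
python3 -c "
import cv2
a=cv2.imread('pics/l_wrist.png')[180:300,200:360];cv2.imwrite('pics/lz.png',cv2.resize(a,None,fx=5,fy=5,interpolation=2))"
```

```text
t 7.08 tcp [0.4629 0.1778 0.1926] rot [ 3.1361e+00 -1.2000e-03  1.5649e+00] shift in tool [-0.4005  0.0449  0.0024]
0.0636 nose (np.float64(415.0), np.float64(383.0)) shoulder (np.float64(412.0), np.float64(349.0)) guardbot (np.float64(409.0), np.float64(306.0)) top (np.float64(401.0), np.float64(210.0)) wrist guard far edge [277.9 224.9] [278.2 216.2] gL/R [317.8 260.9] [238.8 261.4]
0.07 nose (np.float64(415.0), np.float64(391.0)) shoulder (np.float64(413.0), np.float64(357.0)) guardbot (np.float64(409.0), np.float64(314.0)) top (np.float64(402.0), np.float64(219.0)) wrist guard far edge [278.  220.8] [278.2 213.1] gL/R [316.6 256. ] [240.1 256.5]
0.08 nose (np.float64(416.0), np.float64(404.0)) shoulder (np.float64(414.0), np.float64(370.0)) guardbot (np.float64(410.0), np.float64(328.0)) top (np.float64(403.0), np.float64(234.0)) wrist guard far edge [278. 215.] [278.2 208.5] gL/R [314.8 248.8] [241.9 249.3]
0.09 nose (np.float64(417.0), np.float64(416.0)) shoulder (np.float64(415.0), np.float64(383.0)) guardbot (np.float64(411.0), np.float64(341.0)) top (np.float64(404.0), np.float64(249.0)) wrist guard far edge [278.1 209.8] [278.3 204.3] gL/R [313.2 242.3] [243.6 242.7]
```

View pics/lz.png

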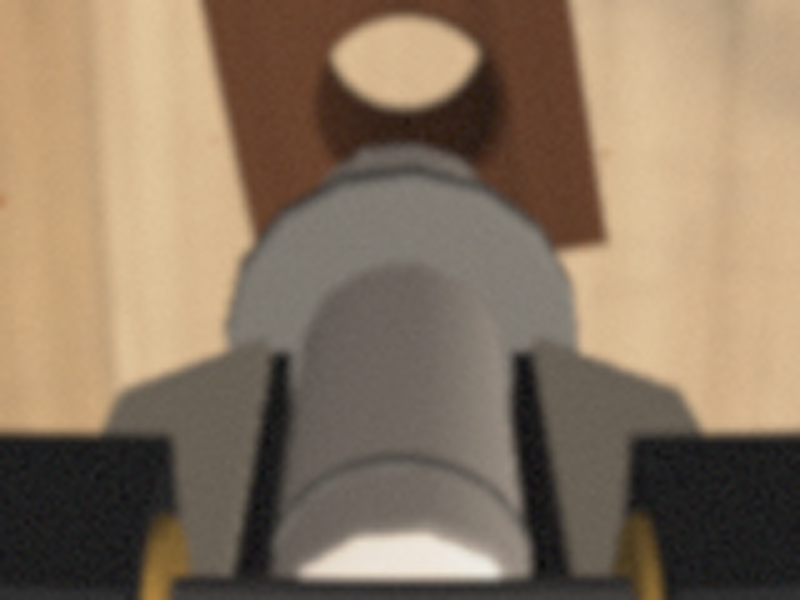

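The guard edge at wrist row 214 puts the nose about 81 mm below the TCP. The fingers did close late, about 17 mm too high. There's plenty of time, so I'll set it back in the block and regrip just above the guard.

Call:
step_arm:
  moves:
    - [[0,0,0.02,0],[0,0,0.02,0],[0,0,0.02,0],[0,0,0.02,0],[0,0,0.015,0],[0,0,0.006,0],[0,0,0,0],[0,0,0,0]]

```text
time: 7.85
tool_pos: [0.4609, 0.1772, 0.0886]
tool_rot: [-3.14, 0.001, 1.565]
contact_force: [-2.5, -1.1, 8.3]
opening: 0.0236
```

```bash
python3 - <<'E'
from h import *
togo([.4628,.1765,.0705])
w=robot.read_camera("scene")
a=w["frame"][180:300,150:310,::-1];cv2.imwrite("pics/r_scene.png",cv2.resize(a,None,fx=5,fy=5))
w=robot.read_camera("wrist");cv2.imwrite("pics/r_w.png",w["frame"][:,:,::-1]);print(robot.observe()["contact_force"])
E
```

```text
t 7.85 tcp [0.4609 0.1772 0.0886] rot [-3.1401e+00  5.0000e-04  1.5650e+00] shift in tool [-0.0007  0.0019  0.0181]
[-3.04703054 -1.18021963  7.96364327]
```

View pics/r_w.png

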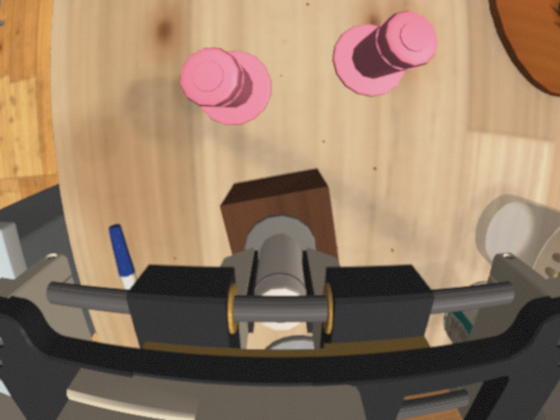

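The guard is seated on the block, with 8 N of contact. Regripping lower.

Call:
step_arm:
  moves:
    - [[0,0,0,0],[0,0,0,0],[0,0,0,0],[0,0,0,0],[0,0,0,0]]
  hand: 0.6

```text
time: 8.37
tool_pos: [0.4614, 0.1774, 0.0883]
tool_rot: [-3.141, 0.0, 1.565]
contact_force: [-1.0, 0.7, -0.8]
opening: 0.0518
```

Call:
step_arm:
  moves:
    - [[0,0,0.008,0],[0,0,0.007,0],[0,0,0,0],[0,0,0,0],[0,0,0,0]]

```text
time: 8.78
tool_pos: [0.4616, 0.1774, 0.0735]
tool_rot: [-3.141, 0.0, 1.565]
contact_force: [0.2, -1.1, -0.3]
opening: 0.0552
```

Call:
step_arm:
  moves:
    - [[-0.0008,0.001,0.003,0],[0,0,0,0],[0,0,0,0]]

```text
time: 9.03
tool_pos: [0.4626, 0.1766, 0.0707]
tool_rot: [3.142, 0.0, 1.565]
contact_force: [0.4, -0.2, 0.2]
opening: 0.055
```

Call:
step_arm:
  moves:
    - [[0,0,0,0],[0,0,0,0],[0,0,0,0],[0,0,0,0],[0,0,0,0],[0,0,0,0],[0,0,0,0],[0,0,0,0]]
  hand: 0
  force: 40

```text
time: 9.7
tool_pos: [0.4625, 0.1766, 0.0707]
tool_rot: [-3.141, 0.0, 1.565]
contact_force: [-0.4, 0.3, 0.7]
opening: 0.023
```

Call:
step_arm:
  moves:
    - [[0,0,0,0],[0,0,0,0],[0,0,0,0],[0,0,0,0]]

```text
time: 10.03
tool_pos: [0.4625, 0.1766, 0.0707]
tool_rot: [-3.141, 0.0, 1.565]
contact_force: [-0.9, 0.8, 0.7]
opening: 0.0234
```

Gripped, opening 23 mm. Lifting.

Call:
step_arm:
  moves:
    - [[0,0,-0.01,0],[0,0,-0.015,0],[0,0,-0.02,0],[0,0,-0.025,0],[0,0,-0.025,0],[0,0,-0.02,0],[0,0,-0.01,0],[0,0,0,0]]

```text
time: 10.7
tool_pos: [0.464, 0.1769, 0.1988]
tool_rot: [3.136, -0.001, 1.565]
contact_force: [0.2, 0.5, -1.0]
opening: 0.0234
```

Call:
step_arm:
  moves:
    - [[0,0,0,0],[0,0,0,0]]

```text
time: 10.87
tool_pos: [0.462, 0.1765, 0.195]
tool_rot: [-3.14, 0.0, 1.565]
contact_force: [-1.2, -0.5, -1.0]
opening: 0.0235
```

```bash
python3 - <<'E'
from h import *
togo([.5055,-.223,.1685])
for n in("wrist","scene"):
    w=robot.read_camera(n);cv2.imwrite(f"pics/m_{n}.png",w["frame"][:,:,::-1])
    if n=="wrist":
        a=w["frame"][180:300,200:360,::-1];cv2.imwrite("pics/mz.png",cv2.resize(a,None,fx=5,fy=5,interpolation=2))
        _,p,R=st();g=lambda X:np.round((np.array(proj(w,X,True))-[199.5,179.5])*5-.5)
        for d in(.0602,.0647,.0692):
            b=p-[0,0,d];print(d,g(b+[0,.022,.061]),g(b+[0,.015,.026]),g(b+[.022,0,.06]),g(b-[.022,0,-.06]))
    else:
        a=w["frame"][180:300,150:310,::-1];cv2.imwrite("pics/m_scene.png",cv2.resize(a,None,fx=5,fy=5,interpolation=2))
        for d in(.0602,.0647,.0692):
            f=lambda X:np.round((np.array(proj(w,X))-[149.5,179.5])*5-.5,0)
            b=p-[0,0,d];print(d,"nose",f(b),"guardbot",f(b+[0,0,.056]))
E
```

```text
t 10.87 tcp [0.462  0.1765 0.195 ] rot [-3.1402e+00  4.0000e-04  1.5647e+00] shift in tool [-0.3992  0.0459  0.0266]
0.0602 [397. 239.] [399. 193.] [601. 423.] [197. 425.]
0.0647 [397. 224.] [399. 181.] [596. 405.] [202. 407.]
0.0692 [397. 210.] [399. 170.] [592. 387.] [206. 389.]
0.0602 nose [415. 370.] guardbot [409. 295.]
0.0647 nose [415. 376.] guardbot [409. 301.]
0.0692 nose [416. 382.] guardbot [410. 307.]
```

View pics/mz.png

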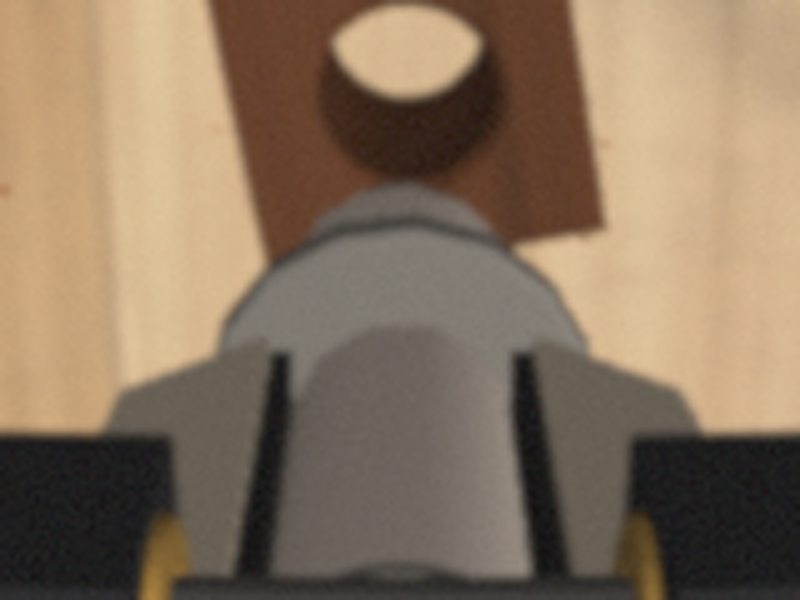

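View pics/m_scene.png

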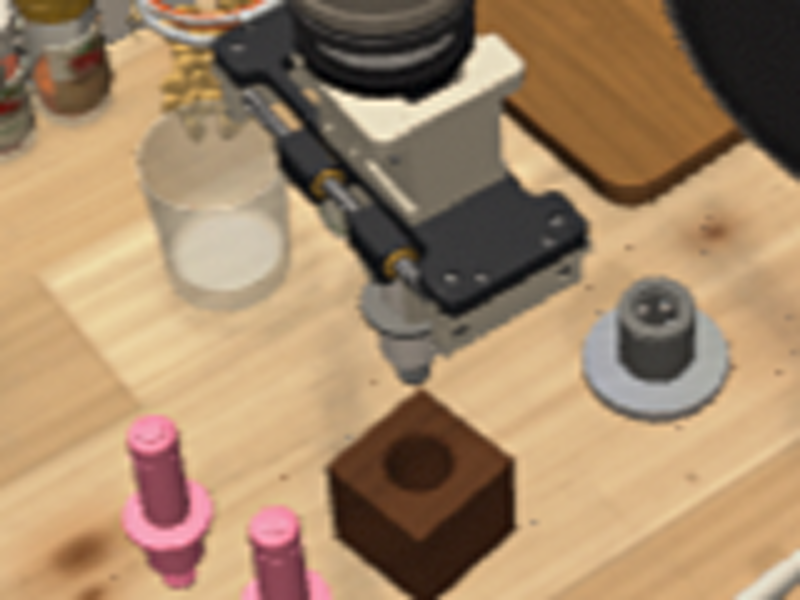

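The nose is about 64.7 mm below the TCP, straight and just above the guard as intended. Now to the cheese.

Call:
step_arm:
  moves:
    - [[-0.015,0.002,0,0],[-0.025,0.003,0,0],[-0.03,0.0035,0,0],[-0.03,0.0035,0,0],[-0.03,0.0035,0,0],[-0.03,0.0035,0,0],[-0.03,0.0035,0,0],[-0.03,0.0035,0,0]]

```text
time: 11.63
tool_pos: [0.4868, -0.0449, 0.1949]
tool_rot: [-3.14, -0.0, 1.565]
contact_force: [-0.3, -0.1, 0.1]
opening: 0.0235
```

Call:
step_arm:
  moves:
    - [[-0.03,0.0035,0,0],[-0.03,0.0035,0,0],[-0.03,0.0035,0,0],[-0.03,0.0035,0,0],[-0.03,0.0035,0,0],[-0.02,0.002,0,0],[-0.01,0,0,0],[0,0,0,0]]

```text
time: 12.3
tool_pos: [0.5052, -0.2252, 0.1946]
tool_rot: [-3.14, -0.001, 1.562]
contact_force: [0.4, 0.3, -0.5]
opening: 0.0236
```

Call:
step_arm:
  moves:
    - [[0,0,0,0],[0,0,0,0]]

```text
time: 12.47
tool_pos: [0.5055, -0.2222, 0.1954]
tool_rot: [-3.141, -0.001, 1.566]
contact_force: [0.2, 0.2, -0.7]
opening: 0.0233
```

```bash
python3 - <<'E'
from h import *
togo([.5055,-.223,.1700])
for n in("wrist","top","scene"):
    w=robot.read_camera(n);cv2.imwrite(f"pics/c_{n}.png",w["frame"][:,:,::-1])
E
```

```text
t 12.47 tcp [ 0.5055 -0.2222  0.1954] rot [-3.1408e+00 -1.0000e-03  1.5656e+00] shift in tool [-0.0008  0.0001  0.0254]
```

View pics/c_wrist.png

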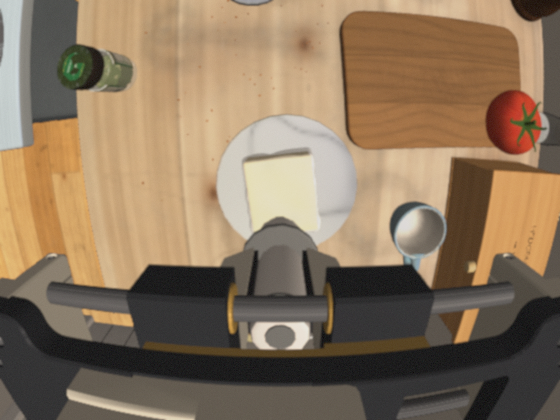

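View pics/c_scene.png

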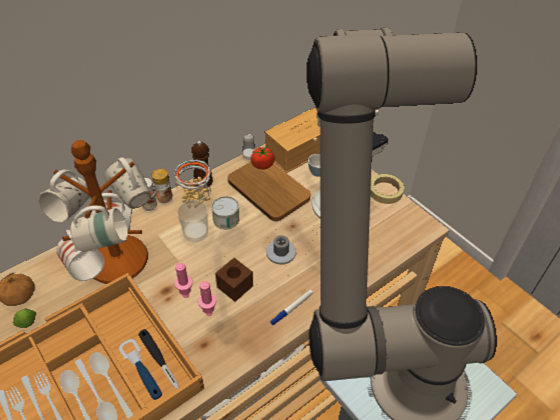

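The cheese appears in the wrist view at (245–318, 155–235), with the nose above its middle. The arm hides it in the scene view. I'll go down to about 5 cm and hold for 2.5 s.

Call:
step_arm:
  moves:
    - [[-0.0008,0,0.008,0],[0,0,0.008,0],[0,0,0.006,0],[0,0,0,0],[0,0,0,0],[0,0,0,0],[0,0,0,0],[0,0,0,0]]

```text
time: 13.28
tool_pos: [0.5058, -0.2246, 0.174]
tool_rot: [3.141, 0.0, 1.565]
contact_force: [-0.2, -0.7, -1.8]
opening: 0.0232
```

```bash
python3 - <<'E'
from h import *
togo([.5055,-.223,.1700])
w=robot.read_camera("wrist")
im=w["frame"].astype(int);c=im[100:300,210:350]
z=cv2.resize(c.astype(np.uint8)[:,:,::-1],None,fx=3,fy=3,interpolation=2)
g=lambda X:((np.array(proj(w,X,True))-[209.5,99.5])*3-.5).round().astype(int)
# predicted outline of cheese top 73x83 at (.5055,-.223), yaw ~ -0.11
y=-.11
R=np.array([[np.cos(y),-np.sin(y)],[np.sin(y),np.cos(y)]])
ang=[R@np.array(v) for v in((.0365,.0415),(-.0365,.0415),(-.0365,-.0415),(.0365,-.0415))]
P=np.array([g([.5055+a[0],-.223+a[1],.055]) for a in ang]);cv2.polylines(z,[P],True,(0,0,255),1)
cv2.imwrite("pics/cz.png",z)
E
```

```text
t 13.28 tcp [ 0.5058 -0.2246  0.174 ] rot [3.1410e+00 4.0000e-04 1.5647e+00] shift in tool [ 0.0016 -0.0004  0.004 ]
```

View pics/cz.png

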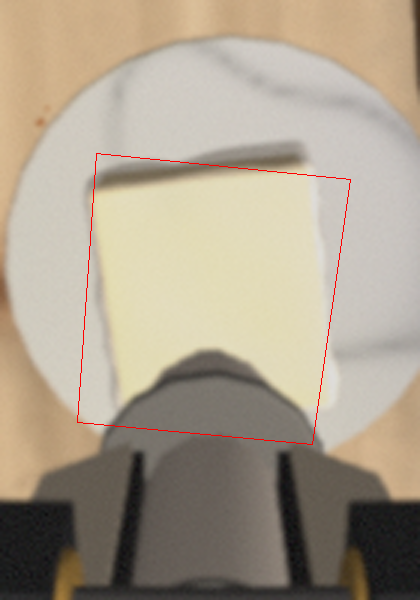

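The outline was drawn with the wrong yaw sign, but its centre agrees with the cheese. Holding steady.

Call:
step_arm:
  moves:
    - [[0,0,0,0],[0,0,0,0],[0,0,0,0],[0,0,0,0],[0,0,0,0],[0,0,0,0],[0,0,0,0],[0,0,0,0]]

```text
time: 14.0
tool_pos: [0.5057, -0.2245, 0.1737]
tool_rot: [3.142, 0.0, 1.565]
contact_force: [0.1, -0.2, -0.6]
opening: 0.0233
```

Call:
step_arm:
  moves:
    - [[0,0,0,0],[0,0,0,0],[0,0,0,0],[0,0,0,0],[0,0,0,0],[0,0,0,0],[0,0,0,0],[0,0,0,0]]

```text
time: 14.67
tool_pos: [0.5057, -0.2245, 0.1737]
tool_rot: [3.142, 0.0, 1.565]
contact_force: [-0.4, 0.3, -0.9]
opening: 0.0237
```

Call:
step_arm:
  moves:
    - [[0,0,0,0],[0,0,0,0],[0,0,0,0],[0,0,0,0],[0,0,0,0],[0,0,0,0],[0,0,0,0],[0,0,0,0]]

```text
time: 15.33
tool_pos: [0.5057, -0.2244, 0.1737]
tool_rot: [-3.142, 0.0, 1.565]
contact_force: [0.3, 0.4, -1.0]
opening: 0.0236
```

Call:
step_arm:
  moves:
    - [[0,0,0,0],[0,0,0,0],[0,0,0,0],[0,0,0,0],[0,0,0,0],[0,0,0,0],[0,0,0,0],[0,0,0,0]]

```text
time: 16.0
tool_pos: [0.5057, -0.2244, 0.1737]
tool_rot: [3.142, 0.0, 1.565]
contact_force: [-0.3, -0.0, 0.0]
opening: 0.0231
```

```bash
python3 - <<'E'
from h import *
togo([.4776,.0164,.19]);print(robot.observe()["qvel"].round(4))
E
```

```text
t 16.0 tcp [ 0.5057 -0.2244  0.1737] rot [3.1416e+00 1.0000e-04 1.5648e+00] shift in tool [ 0.2407 -0.0295 -0.0163]
[ 0.001   0.0015 -0.0005  0.0005  0.0002 -0.0018]
```

Held for about 2.7 s. Now over to the cap.

Call:
step_arm:
  moves:
    - [[0,0,-0.016,0],[0.02,-0.0025,0,0],[0.03,-0.004,0,0],[0.03,-0.004,0,0],[0.03,-0.004,0,0],[0.03,-0.004,0,0],[0.03,-0.004,0,0],[0.03,-0.0035,0,0]]

```text
time: 16.67
tool_pos: [0.4805, -0.023, 0.1899]
tool_rot: [3.141, 0.0, 1.564]
contact_force: [-0.3, 0.1, -0.6]
opening: 0.0235
```

Call:
step_arm:
  moves:
    - [[0.025,-0.003,0,0],[0.0155,-0.0005,0,0],[0,0,0,0],[0,0,0,0],[0,0,0,0],[0,0,0,0],[0,0,0,0]]

```text
time: 17.25
tool_pos: [0.4778, 0.0153, 0.1896]
tool_rot: [-3.142, 0.0, 1.563]
contact_force: [0.0, 0.4, -1.2]
opening: 0.0232
```

```bash
python3 - <<'E'
from h import *
togo([.4776,.0164,.125])
for n in("wrist","scene"):
    w=robot.read_camera(n);cv2.imwrite(f"pics/d_{n}.png",w["frame"][:,:,::-1])
a=w["frame"][180:280,220:340,::-1];cv2.imwrite("pics/d_scene.png",cv2.resize(a,None,fx=6,fy=6,interpolation=2))
_,p,R=st();f=lambda X:np.round((np.array(proj(w,X))-[219.5,179.5])*6-.5)
for d in(.0602,.0647,.0692):print(d,f(p-[0,0,d]))
E
```

```text
t 17.25 tcp [0.4778 0.0153 0.1896] rot [-3.1415e+00  2.0000e-04  1.5634e+00] shift in tool [ 0.0011 -0.0002  0.0646]
0.0602 [375. 243.]
0.0647 [375. 251.]
0.0692 [375. 258.]
```

View pics/d_scene.png

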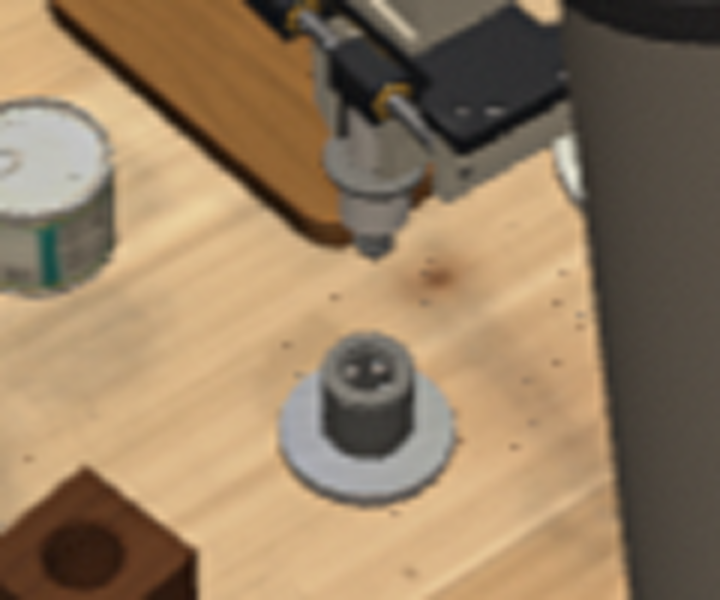

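View pics/d_wrist.png

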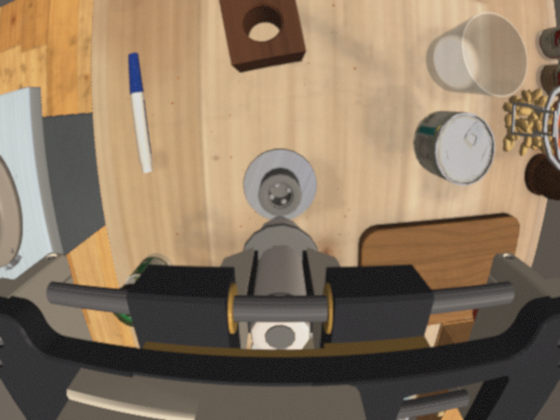

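```bash
python3 - <<'E'
from h import *
w=robot.read_camera("scene");_,p,R=st()
u=lambda x,y:((x+.5)/6-.5+220,(y+.5)/6-.5+180)
print("nose",plane(w,*u(374,252),p[2]-.0655),"rim",plane(w,*u(367.5,371),.05),"guard top",plane(w,*u(376,165),p[2]-.0037))
v=robot.read_camera("wrist")
print("rim wrist",plane(v,280,187,.05,True))
cv2.imwrite("pics/e.png",cv2.resize(v["frame"][140:260,200:360,::-1],None,fx=5,fy=5,interpolation=2));togo([.4776,.0164,.125])
E
```

```text
nose [0.47793375 0.01593394 0.12413247] rim [0.4755986  0.01976953 0.05      ] guard top [0.47244147 0.02048243 0.18593247]
rim wrist [0.47806432 0.0251229  0.05      ]
t 17.45 tcp [0.4777 0.0158 0.1896] rot [-3.1415e+00  1.0000e-04  1.5639e+00] shift in tool [ 0.0006 -0.0001  0.0646]
```

View pics/e.png

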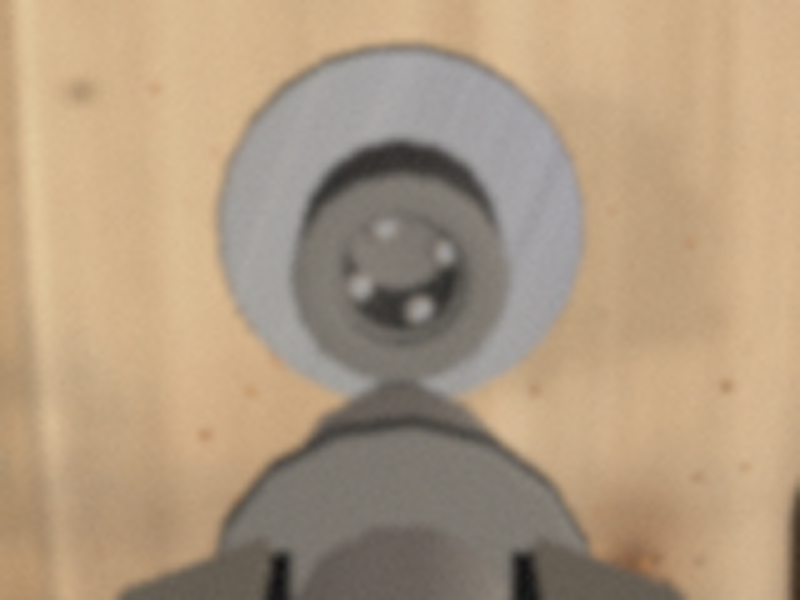

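```bash
python3 - <<'E'
from h import *
v=robot.read_camera("wrist")
u=lambda x,y:((x+.5)/5-.5+200,(y+.5)/5-.5+140)
print("rim",plane(v,*u(401,275),.05,True),"foot",plane(v,*u(401,221),.006,True),"guard mid at",[np.array(plane(v,*u(405,423),st()[1][2]-.0037,True))])
togo([.4777,.0166,.125])
E
```

```text
rim [0.4778027  0.01787749 0.05      ] foot [0.47779611 0.01817587 0.006     ] guard mid at [array([0.47840276, 0.03796987, 0.18594521])]
t 17.5 tcp [0.4777 0.0159 0.1896] rot [-3.1415e+00  1.0000e-04  1.5642e+00] shift in tool [0.0007 0.     0.0646]
```

Wrist estimates put the cap at y≈0.0165–0.018, so I shift y by 2 mm and go down to 10 mm above the rim to check.

Call:
step_arm:
  moves:
    - [[0.0015,0,0.02,0],[0,0,0.02,0],[0,0,0.015,0],[0,0,0.008,0],[0,0,0,0],[0,0,0,0],[0,0,0,0],[0,0,0,0]]

```text
time: 18.17
tool_pos: [0.4783, 0.0176, 0.1277]
tool_rot: [3.14, 0.0, 1.565]
contact_force: [0.2, -0.4, -0.0]
opening: 0.0233
```

```bash
python3 - <<'E'
from h import *
togo([.4777,.0178,.115])
for n in("scene","top"):
    w=robot.read_camera(n)
    a=w["frame"][200:290,230:350,::-1] if n=="scene" else w["frame"][200:290,200:320,::-1];cv2.imwrite(f"pics/f_{n}.png",cv2.resize(a,None,fx=6,fy=6,interpolation=2))
E
```

```text
t 18.17 tcp [0.4783 0.0176 0.1277] rot [3.1396e+00 3.0000e-04 1.5648e+00] shift in tool [ 0.0002 -0.0007  0.0127]
```

View pics/f_scene.png

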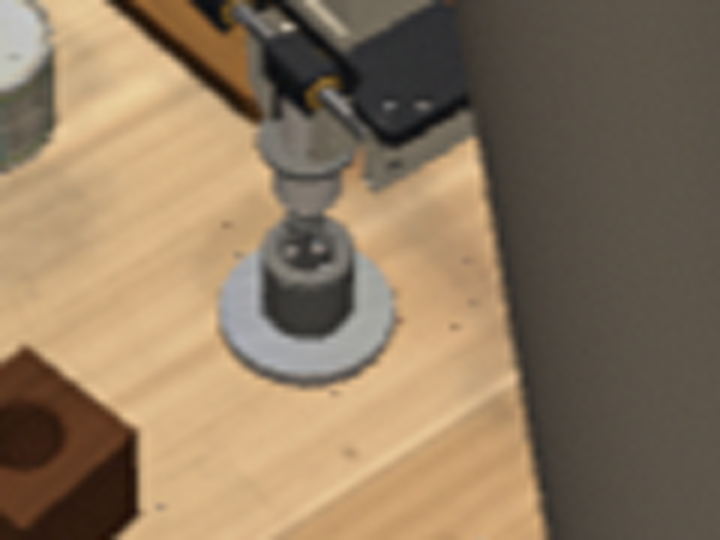

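The nose hangs centred over the cap (nose at about (306,225), rim at (307,250) in the zoom). I'll lower it into the mouth gently.

Call:
step_arm:
  moves:
    - [[0,-0.0005,0.005,0],[0,0,0.005,0],[0,0,0.004,0],[0,0,0.003,0],[0,0,0.003,0],[0,0,0,0],[0,0,0,0]]

```text
time: 18.85
tool_pos: [0.477, 0.0177, 0.1065]
tool_rot: [-3.141, 0.0, 1.565]
contact_force: [-1.0, 0.2, -1.1]
opening: 0.0233
```

```bash
python3 - <<'E'
from h import *
togo([.4777,.0178,.090])
s=robot.observe();print(s["contact_force"],s["torque"])
E
```

```text
t 18.85 tcp [0.477  0.0177 0.1065] rot [-3.1411  0.      1.5648] shift in tool [0.0001 0.0007 0.0165]
[-1.01746361  0.22291853 -1.07422147] [-0.02828256 -0.14405089 -0.04122211]
```

The nose is about 8 mm in, with no contact force. Pushing on through the beads.

Call:
step_arm:
  moves:
    - [[0,0.0005,0.002,0],[0,0,0.002,0],[0,0,0.001,0],[0,0,0,0],[0,0,0,0]]

```text
time: 19.27
tool_pos: [0.4777, 0.0176, 0.1018]
tool_rot: [3.141, 0.0, 1.565]
contact_force: [-1.0, -1.2, 1.1]
opening: 0.0232
```

Call:
step_arm:
  moves:
    - [[0,0,0.0015,0],[0,0,0.0015,0],[0,0,0,0],[0,0,0,0]]

```text
time: 19.6
tool_pos: [0.4782, 0.0176, 0.099]
tool_rot: [3.14, 0.0, 1.565]
contact_force: [0.6, -0.4, 1.9]
opening: 0.0233
```

Call:
step_arm:
  moves:
    - [[0,0,0.0015,0],[0,0,0.0015,0],[0,0,0,0],[0,0,0,0]]

```text
time: 19.93
tool_pos: [0.4774, 0.0178, 0.0951]
tool_rot: [-3.141, -0.0, 1.565]
contact_force: [2.4, 0.0, -5.0]
opening: 0.0236
```

```bash
python3 - <<'E'
from h import *
togo([.4777,.0178,.090])
s=robot.observe();print(s["contact_force"],s["torque"])
E
```

```text
t 19.93 tcp [0.4774 0.0178 0.0951] rot [-3.1410e+00 -1.0000e-04  1.5647e+00] shift in tool [-0.      0.0003  0.0051]
[ 2.38819582e+00  2.14833618e-03 -5.03316591e+00] [-0.18391459 -0.53316247 -0.02066852]
```

The click has passed: the beads are now pulling it in at −5 N. Continuing to the shoulder stop.

Call:
step_arm:
  moves:
    - [[0,0,0.0015,0],[0,0,0.0015,0],[0,0,0,0],[0,0,0,0]]

```text
time: 20.27
tool_pos: [0.4769, 0.0178, 0.092]
tool_rot: [-3.14, -0.0, 1.565]
contact_force: [-0.1, -1.3, -6.2]
opening: 0.0231
```

Call:
step_arm:
  moves:
    - [[0,0,0.001,0],[0,0,0.001,0],[0,0,0,0],[0,0,0,0]]

```text
time: 20.6
tool_pos: [0.4778, 0.0178, 0.0909]
tool_rot: [3.141, -0.0, 1.565]
contact_force: [0.7, 0.5, -0.8]
opening: 0.0232
```

Call:
step_arm:
  moves:
    - [[0,0,0.0005,0],[0,0,0.0005,0],[0,0,0,0],[0,0,0,0]]

```text
time: 20.93
tool_pos: [0.4776, 0.0177, 0.0897]
tool_rot: [3.142, 0.0, 1.565]
contact_force: [0.3, -0.4, -0.3]
opening: 0.0233
```

Call:
step_arm:
  moves:
    - [[0,0,0.0005,0],[0,0,0.0005,0],[0,0,0,0],[0,0,0,0]]

```text
time: 21.27
tool_pos: [0.4777, 0.0177, 0.0887]
tool_rot: [3.141, 0.0, 1.565]
contact_force: [-0.4, -0.1, -0.6]
opening: 0.0233
```

Call:
step_arm:
  moves:
    - [[0,0,0.0003,0],[0,0,0.0002,0],[0,0,0,0],[0,0,0,0]]

```text
time: 21.6
tool_pos: [0.4777, 0.0177, 0.0887]
tool_rot: [3.141, 0.0, 1.565]
contact_force: [-1.0, -0.2, 5.4]
opening: 0.0234
```

```bash
python3 - <<'E'
from h import *
togo([.4777,.0178,.090])
s=robot.observe();print(s["contact_force"],s["torque"])
w=robot.read_camera("scene");a=w["frame"][200:290,230:350,::-1];cv2.imwrite("pics/i_scene.png",cv2.resize(a,None,fx=6,fy=6,interpolation=2))
w=robot.read_camera("wrist");cv2.imwrite("pics/i_w.png",cv2.resize(w["frame"][140:260,200:360,::-1],None,fx=5,fy=5,interpolation=2))
E
```

```text
t 21.6 tcp [0.4777 0.0177 0.0887] rot [3.1411e+00 2.0000e-04 1.5648e+00] shift in tool [ 0.0001 -0.     -0.0013]
[-1.02122637 -0.22968092  5.37056918] [0.00421012 0.22339907 0.01505752]
```

View pics/i_scene.png

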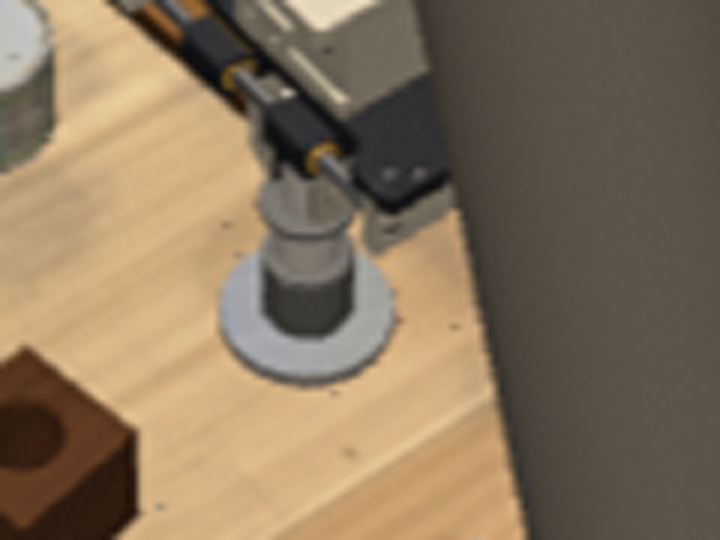

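View pics/i_w.png

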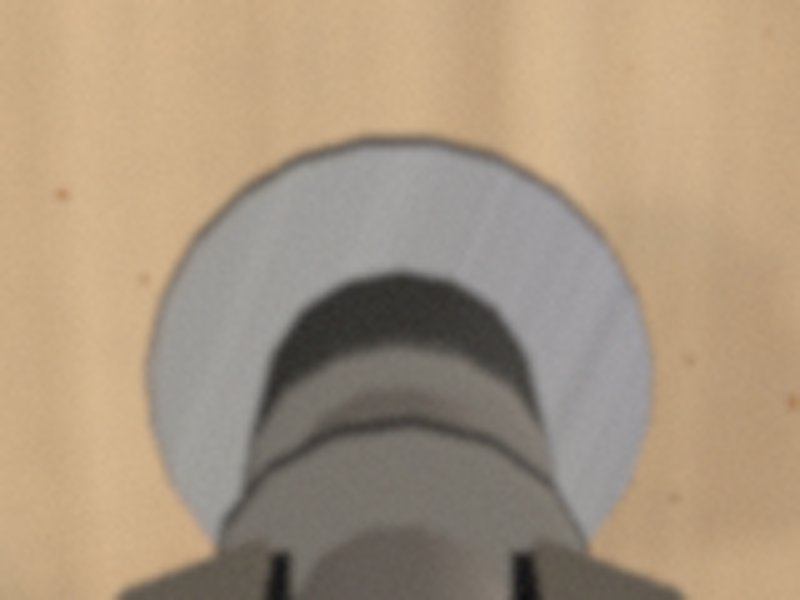

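The shoulder sits on the rim (TCP 0.0887, exactly the expected depth) and is centred. Force is about 5.4 N, so I nudge to about 10 N.

Call:
step_arm:
  moves:
    - [[0,0,0.0002,0],[0,0,0.0002,0],[0,0,0,0],[0,0,0,0],[0,0,0,0],[0,0,0,0]]

```text
time: 22.2
tool_pos: [0.4777, 0.0177, 0.0887]
tool_rot: [3.141, 0.0, 1.565]
contact_force: [-2.6, 0.4, 9.7]
opening: 0.0235
```

Call:
step_arm:
  moves:
    - [[0,0,0,0],[0,0,0,0],[0,0,0,0],[0,0,0,0]]

```text
time: 22.53
tool_pos: [0.4777, 0.0177, 0.0886]
tool_rot: [3.141, 0.0, 1.565]
contact_force: [-2.9, 0.3, 8.9]
opening: 0.0233
```

Call:
step_arm:
  moves:
    - [[0,0,0.0001,0],[0,0,0,0],[0,0,0,0],[0,0,0,0],[0,0,0,0],[0,0,0,0],[0,0,0,0],[0,0,0,0]]

```text
time: 23.2
tool_pos: [0.4778, 0.0177, 0.0887]
tool_rot: [3.141, 0.0, 1.565]
contact_force: [-3.2, 0.1, 10.6]
opening: 0.0233
```

Call:
step_arm:
  moves:
    - [[0,0,0,0],[0,0,0,0],[0,0,0,0],[0,0,0,0],[0,0,0,0],[0,0,0,0],[0,0,0,0],[0,0,0,0]]

```text
time: 23.87
tool_pos: [0.4777, 0.0177, 0.0886]
tool_rot: [3.141, 0.0, 1.565]
contact_force: [-3.1, 0.2, 9.5]
opening: 0.0235
```

```bash
python3 - <<'E'
from h import *
w=robot.read_camera("top");cv2.imwrite("pics/end_top.png",w["frame"][:,:,::-1])
s=robot.observe();print(s["contact_force"],s["tool_pos"],s["opening"],s["time"])
E
```

```text
[-3.08016826 -0.16222026  9.83229715] [0.47775646 0.01771039 0.08866617] 0.023360582628211578 23.9167
```

View pics/end_top.png

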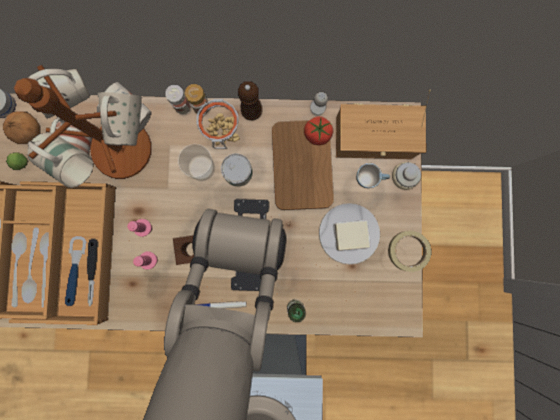

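The cheese, tumbler, tin, tape and cup are all where they started, and the push is steady at about 10 N. Handing in.

```bash
python3 -c "
from cell import robot
print(robot.hand_in());s=robot.observe();print(s['time'],s['contact_force'],s['tool_pos'])"
```

```text
the job is handed in; nothing more can be done
None
the job is handed in; nothing more can be done
```

I handed the job in at about 24 s, with the thermometer home in the snap cap, still gripped and pressed down. Hand-in reports no verdict, so this rests on my own checks.

- **Grip:** My first grip closed late and sat about 17 mm too high. I set the thermometer back in the block and regripped just above the guard disc; the final opening was 23 mm at a 40 N grip setting.
- **Cheese:** I held the nose about 54 mm above the middle of the cheese top for about 2.7 s, with the joints still. The cheese was not touched.
- **Cap:** I pressed the nose in through the click; the beads pulled it in with about 5–6 N before the stop. The shoulder landed on the rim at the expected depth, with the tool at 0.0887 m.
- **Last readings:** The push was 9.8 N downward and steady over the last second, with a sideways force of about 3 N. The last zoomed camera views, taken at about 5 N, showed the shoulder flush and centred on the cap. The final top view showed the cheese, tumbler, tin, tape and cup where they started.
- **Disagreements:**
  - The cameras put the cap's y position anywhere from 0.016 to 0.020 m; I used 0.0177.
  - The cheese top measured about 7–10 mm smaller than the stated size, though its centre agreed between views within about 10 mm.

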